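# Turn the compressor flywheel just past top dead centre

## Robot

A 7-joint arm with a two-finger parallel gripper is mounted at the origin on the work surface. World frame = base frame: x ahead of the robot, y to its left, z up, the work surface at z = 0. Lengths are in m, angles in rad, forces in N, time in s.
With the tool pointing down it reaches from about 0.4 to 0.85 m from the base axis. Payload 10.4 kg.
Tool frame: the origin (TCP) lies where the fingers leave the gripper's body, on its centre line; the fingertips stand 73 mm ahead of it and the grasp point (between the pads) lies 54 mm ahead of it; z points along the fingers, y is the line along which they close (so a half turn about z gives the same grasp; the last joint's range is limited). The gripper opens to 85 mm and grips with 20 to 120 N. Pads are 22 mm wide; open, the fingers measure 114 mm over their backs; the gripper's body (76 mm by 85 mm) begins 54 mm behind the grasp point. The pads swing forward as they close: fully open they stand 13 mm farther back than shut.
Start: joints at [1.095, 0.332, -0.065, 1.46, 0.022, 1.35, -0.088], TCP at [0.273, -0.562, 0.304] pointing down, gripper open.
Joint ranges: [-2.6, 2.6], [-0.5, 2.12], [-1.47, 1.34], [0.16, 2.42], [-1.27, 4.41], [0.06, 2.06], [-2.6, 2.6]. Speed limits (rad/s): [2.22, 2.22, 2.79, 2.79, 3.14, 3.14, 3.14].

## Interface

Orientations are given as a unit quaternion [x, y, z, w].
In Python, from workcell import manip, camera gives the robot as it stands. The module is installed in compiled form; this text tells all that it offers.
- The arm moves only by the shell command python3 -m creep 'ROWS' [OPENING] [FORCE]. ROWS is JSON, a list of rows, each a list of 2 entries, a list of its own where there are three numbers: the shift along the tool's x, y, z in mm, then the turn about the tool's z in rad. In form: [[[tx, ty, tz], twist], ...]. A call has 1 to 5 rows; each row is the pose to reach, as a shift and turn from the pose commanded when the call began, along the tool's axes at that moment; what a row does not reach only later rows make up. A row lasts 1/12 s, in which the tool goes at most 41.7 mm and 7.16 degrees, less where a joint would pass 70% of its speed; a pose out of reach is approached as far as the arm can. A call with a gripper value outside its range is refused whole. OPENING is the opening, from 0 (shut) to 1 (fully open), set as the call begins (- or left out, the last holds). The fingers move at their own pace and stop on an object; FORCE is the grip in N (left out, the last holds). Time passes only in rows, so rows that repeat a pose let the fingers close. It gives the time, the measured TCP pose, the force, the opening and the grip force at its end, in the units of the state.
- manip.get_obs(): the state, without advancing time (a new reading comes with each control period).
- camera(name): name is "side" or "top" or "wrist"; returns a dict with "pixels" (420x560x3 uint8, red, green, blue), "z_map" (420x560 float32, m along the optical axis (not along the pixel's ray), 0 where there is no reading), "fx", "fy", "cx", "cy" (pixels), "distortion" ([k1, k2, p1, p2, k3] as OpenCV has them; the pictures are not rectified), "extrinsics" (4x4, takes a point from world to camera coordinates). Camera axes: x right, y down, z forward; pixel columns grow to the right and rows downward; lengths in m; the calibration is good to about 2 mm. A picture is of the moment at which its call begins.
- manip.hand_in(): hands the job in; it is judged then, once.
The state is a dict: "clock": time; "joint_pos": joint angles; "joint_velocities": joint speeds; "tau": joint torques, N m; "position": TCP position; "ee_rot": TCP orientation; "ft_force": force on the tool from outside, world axes, zero at the start; "torque": the same for the moment, N m; "grip_width": opening from 0.0 (shut) to 1.0 (fully open); "grasp_force": force on a finger pad.
Only numpy, scipy, OpenCV 4.12 (cv2) and the standard library are available. Lean on these libraries where they do the work, as an engineer would, in place of code of your own. Each camera call takes 0.05 s, during which the arm holds its last target. There are 200 camera calls.

## Task

On the bench stands a compressor pump with a spoked steel flywheel on top. By its upright handle, turn the flywheel counter-clockwise (seen from above) through the compression: the resistance rises, peaks and is gone as the handle comes over the finned cylinder. Stop just past that point, with the handle about 15 degrees (5 to 25) beyond the cylinder's centre line; do not run on more than an eighth of a turn past it, and let go; leave the wooden turntable with its similar peg as it stands.

Things in the scene. Friction and masses are not known exactly. Their poses are not given: they have to be found in the camera images.
- pump: Bolted-down compressor pump, on the left or right half of the bench: grey round crankcase 104 mm across on a 140 x 150 mm plate, one finned aluminium cylinder lying level, its end 215 mm from the shaft, top 91 mm above the bench. Origin: on the flywheel's vertical axis, at bench level. +x points outward along the cylinder's centre line; +z up.
- flywheel (a joint): Flywheel angle, rad, growing counter-clockwise from above; 0: handle over the cylinder's centre line. Starts at -1.65 to -1.1; stops at -1.9 and 1.6. Friction of 0.24 N m (3.4 N at the handle) holds it where it is left, even past the peak. Trapped air adds resistance from about -1.57 on, most (0.2 N m) at about -0.79, none at 0; beyond 0 it helps the turn by at most 0.2 N m.
- handle (a point): Middle of the flywheel's handle: an upright round wooden grip fixed to the wheel, 18 mm thick, 50 mm tall (122 to 172 mm above the bench), 70 mm from the wheel's axis; this point is 147 mm above the bench. The flywheel is a dark steel spoked wheel lying flat on top of the pump, 180 mm across, rim top 122 mm and hub nut 130 mm above the bench.
- turntable_peg (a point): Not to be moved. Middle of the upright wooden peg (18 mm thick, 80 to 125 mm above the bench) of a finishing turntable on the other half of the bench: a plain wooden disc 220 mm across, top 80 mm above the bench, that turns easily; peg 92 mm from its axis. A tapered wooden box 126 mm tall stands at its middle.

How it is judged:
By the outcome, as a careful person would: the job done as asked, in the order asked, and still so for the second after the job is handed in, with the robot touching nothing.
It also fails if it takes over 32 s, if anything falls off the work surface, if the arm or the gripper's body presses on something with over 40 N, if the wrist force passes 120 N, or if a joint passes its speed limit or range.

## Working session

There is one attempt and no reset: what is moved stays moved. The work goes in short steps, Python scripts to look and compute and a shell command to move; the robot and the scene stay as the last step left them, time stands still between calls to the robot, and variables do not carry over. Pictures are saved under pics/ and viewed, at most 10 in all, crops included, and the job is handed in when it is done.

```bash
mkdir -p pics; python3 - <<'E'
from workcell import manip,camera
import cv2,numpy as np
o=manip.get_obs();print({k:np.round(v,3).tolist() for k,v in o.items()})
for n in("top","side"):
    c=camera(n);cv2.imwrite(f"pics/{n}0.png",c["pixels"][...,::-1])
    print(n,c["fx"],c["cx"],c["cy"],c["distortion"],np.round(c["extrinsics"],3).tolist())
E
```

```text
{'clock': 0.0, 'joint_pos': [1.095, 0.333, -0.065, 1.461, 0.022, 1.35, -0.088], 'joint_velocities': [0.003, 0.001, -0.001, 0.0, -0.001, -0.001, -0.002], 'tau': [0.001, -62.545, 0.05, -39.161, 0.016, 0.01, 0.0], 'position': [0.273, -0.562, 0.303], 'ee_rot': [0.974, 0.224, -0.0, -0.001], 'ft_force': [-0.377, 0.303, -0.321], 'torque': [0.023, 0.028, -0.005], 'grasp_force': 0.0, 'grip_width': 1.002}
top 425.94954874556504 278.7127919143871 204.38710919756357 [-0.00511794  0.          0.          0.          0.        ] [[-0.008, -1.0, 0.016, -0.019], [-0.996, 0.007, -0.087, 0.585], [0.087, -0.017, -0.996, 0.846], [0.0, 0.0, 0.0, 1.0]]
side 407.0224315461496 275.43574163900115 212.87985961988156 [-0.12010901  0.          0.          0.          0.        ] [[0.818, -0.576, -0.007, -0.483], [-0.443, -0.622, -0.645, 0.326], [0.367, 0.531, -0.764, 0.688], [0.0, 0.0, 0.0, 1.0]]
```

```bash
ls pics
```

```text
side0.png
top0.png
```

View pics/top0.png

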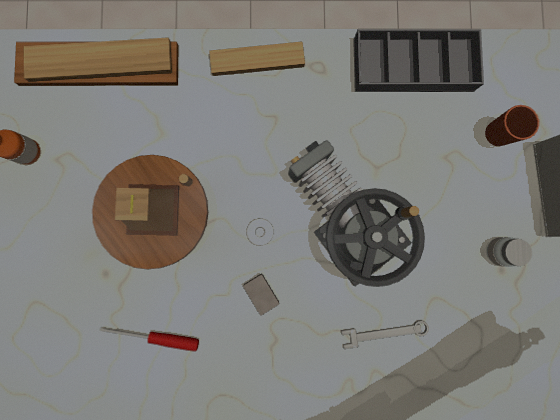

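View pics/side0.png

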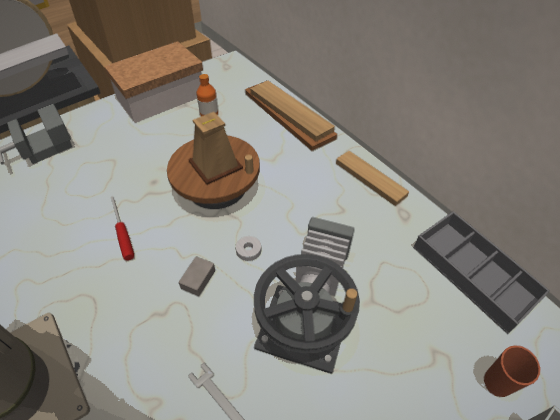

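The top view shows the flywheel hub at about (377,237), the handle at about (412,211) and the cylinder head at about (312,160). The turntable with its peg (184,179) is on the left. The side view agrees, with the hub at (307,296) and the handle at (351,300).

```bash
cat > h.py <<'E'
import numpy as np,cv2
from workcell import manip,camera
def ray(c,uv,z):
    K=np.array([[c["fx"],0,c["cx"]],[0,c["fy"],c["cy"]],[0,0,1]])
    n=cv2.undistortPoints(np.array([[uv]],float),K,np.array(c["distortion"]))[0,0]
    E=np.array(c["extrinsics"]);R,t=E[:3,:3],E[:3,3]
    o=-R.T@t;d=R.T@np.array([n[0],n[1],1]);return o+d*(z-o[2])/d[2]
def points(c):
    v,u=np.nonzero(c["z_map"]>0);z=c["z_map"][v,u]
    K=np.array([[c["fx"],0,c["cx"]],[0,c["fy"],c["cy"]],[0,0,1]])
    n=cv2.undistortPoints(np.stack([u,v],1).astype(float)[:,None],K,np.array(c["distortion"]))[:,0]
    E=np.array(c["extrinsics"]);P=(np.c_[n*z[:,None],z]-E[:3,3])@E[:3,:3]
    return P,u,v
E
python3 - <<'E'
from h import *
c=camera("top")
P,u,v=points(c)
print("hub ray",ray(c,(377,237),.130))
near=np.hypot(P[:,0]-.56,P[:,1]+.2)<.25
hub=ray(c,(377,237),.130)
r=np.hypot(P[:,0]-hub[0],P[:,1]-hub[1])
m=(r<.11)&(P[:,2]>.112)&(P[:,2]<.127)
rim=P[m&(r>.075)]
A=np.c_[2*rim[:,:2],np.ones(len(rim))]
s=np.linalg.lstsq(A,(rim[:,:2]**2).sum(1),rcond=None)[0];print("rim ctr",s[:2],np.sqrt(s[2]+s[0]**2+s[1]**2),len(rim))
hm=(r<.11)&(P[:,2]>.160);H=P[hm];print("handle",len(H),H.mean(0),H.max(0),H.min(0))
c0=s[:2]
rr=np.hypot(*(P[:,:2]-c0).T)
m=(rr>.11)&(rr<.25)&(P[:,2]>.05)&(u>270)&(u<370)&(v>130)&(v<240)
Q=P[m];print("cyl",len(Q),Q[:,2].max())
for lo in(.11,.13,.15,.17,.19,.21):
    k=(rr[m]>lo)&(rr[m]<lo+.02);
    if k.any():
        q=Q[k]-np.r_[c0,0];a=np.degrees(np.arctan2(q[:,1],q[:,0]));print(lo,k.sum(),a.min(),a.max(),(a.min()+a.max())/2,np.median(a),q[:,2].max())
h=H[:,:2].mean(0)-c0;print("handle ang",np.degrees(np.arctan2(h[1],h[0])),np.hypot(*h))
cs=camera("side")
print("side hub",ray(cs,(307,296),.130),"handle top",ray(cs,(351,293),.172))
print("peg",ray(c,(184,179),.125))
E
```

```text
hub ray [ 0.51537646 -0.19807661  0.13      ]
rim ctr [ 0.51565195 -0.19723517] 0.08212887552183584 2127
handle 100 [ 0.55951727 -0.25026192  0.17101418] [ 0.56772788 -0.24323138  0.17454665] [ 0.55075458 -0.26032634  0.16137032]
cyl 2063 0.0949750510165605
0.11 366 14.587266661462085 58.370091590712995 36.47867912608754 38.057785915863946 0.09203972041414575
0.13 377 18.964881001675092 53.69338405165843 36.32913252666676 37.75199776855968 0.09229574234595736
0.15 402 20.532177660995906 51.90759593074828 36.21988679587209 37.297017042260634 0.09154295583562475
0.17 478 21.759216671228035 50.532600209522464 36.14590844037525 37.11211814436932 0.0944740543856894
0.19 380 22.538008292759553 50.1042842937495 36.32114629325453 36.60705420588603 0.0949750510165605
0.21 60 27.09408866054953 44.448540438451836 35.77131454950069 32.25025283572096 0.06504499082308292
handle ang -50.40143209431894 0.06881862308655531
side hub [ 0.51519119 -0.20001427  0.13      ] handle top [ 0.55813984 -0.25275696  0.172     ]
peg [0.62321961 0.14924418 0.125     ]
```

Measured centre is (0.5155,-0.198), cylinder axis at 36.3°, and handle at -50.4°, so theta is about -1.51. I'll go above the handle and twist so the fingers close along the tangent.

```bash
python3 -m creep '[[[393,-155,0],1.33],[[393,-155,0],1.33],[[393,-155,0],1.33],[[393,-155,0],1.33],[[393,-155,0],1.33]]' 0.7 40
cat >> h.py <<'E'
from scipy.spatial.transform import Rotation as Ro
C=np.array([.5155,-.198]);
def plan(a,closedeg,z,r=.07):
    "tool-frame shift (mm) and twist from the present pose to handle world angle a(deg) with tool y at closedeg"
    o=manip.get_obs();R=Ro.from_quat(o["ee_rot"]).as_matrix();p=np.array(o["position"])
    t=np.r_[C+r*np.array([np.cos(np.radians(a)),np.sin(np.radians(a))]),z]
    y=np.degrees(np.arctan2(R[1,1],R[0,1]));d=(closedeg-y+180)%360-180
    return np.round((t-p)@R*1000,1).tolist(),round(-np.radians(d),3)
E
python3 -c "
from h import *
o=manip.get_obs();print(o['clock'],o['position'],o['joint_pos'],plan(-50.4,-140.4,.29))"
```

```text
clock: 0.62
position: [0.4071, -0.4162, 0.3039]
ee_rot: [0.998, -0.07, 0.0, 0.0]
ft_force: [0.3, 0.2, -0.3]
grip_width: 0.702
grasp_force: 0.0
0.6167 [ 0.4071044  -0.41623003  0.3039077 ] [ 0.80945222  0.2413575  -0.10849039  1.57568937  0.02666653  1.32597146
 -1.0138414 ] ([128.5, -184.1, 13.9], np.float64(0.739))
```

```bash
python3 -m creep '[[[128,-184,14],0.74],[[128,-184,14],0.74],[[128,-184,14],0.74],[[128,-184,14],0.74],[[128,-184,14],0.74]]' >/dev/null
python3 -c "
from h import *
print(plan(-50.4,-140.4,.29))"
```

```text
([2.1, -31.7, 1.8], np.float64(0.159))
```

```bash
python3 -m creep '[[[2,-32,2],0.16],[[2,-32,2],0.16],[[2,-32,2],0.16],[[2,-32,2],0.16]]' 
python3 - <<'E'
from h import *
print(plan(-50.4,-140.4,.206),manip.get_obs()["joint_pos"])
c=camera("wrist");cv2.imwrite("pics/w1.png",c["pixels"][...,::-1])
P,u,v=points(c)
r=np.hypot(*(P[:,:2]-C).T);m=(r<.1)&(P[:,2]>.16)&(P[:,2]<.18);H=P[m]
print(len(H),H.mean(0) if len(H) else 0,u[m].mean(),v[m].mean())
E
```

```text
clock: 1.37
position: [0.559, -0.2534, 0.2896]
ee_rot: [0.906, -0.423, -0.0, 0.0]
ft_force: [-0.2, 0.1, 0.1]
grip_width: 0.698
grasp_force: 0.0
([-0.4, -1.8, 83.6], np.float64(0.006)) [ 0.46998672  0.31996439 -0.14947142  1.50767714  0.04901153  1.3180555
 -2.12835202]
680 [ 0.56072536 -0.25367034  0.16990468] 273.43970588235294 235.06176470588235
```

View pics/w1.png

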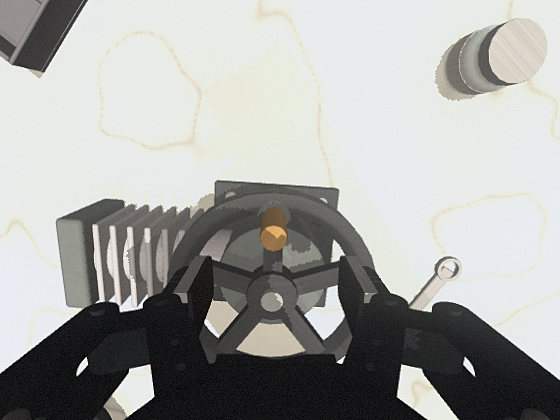

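The wrist view shows the handle top at (273,235) between the fingers and the hub at (271,299). That agrees with the estimate to about 2 mm, so I'll descend and grip.

```bash
python3 -m creep '[[[1,-2,40],0],[[1,-2,70],0],[[1,-2,83],0],[[1,-2,83],0]]' && python3 -m creep '[[[0,0,0],0],[[0,0,0],0],[[0,0,0],0],[[0,0,0],0],[[0,0,0],0]]' 0 40
python3 - <<'E'
from h import *
o=manip.get_obs();d=o["position"][:2]-C
print(np.degrees(np.arctan2(d[1],d[0])),np.hypot(*d),o["joint_pos"])
R=Ro.from_quat(o["ee_rot"]).as_matrix();print(R.round(3).tolist())
# arc table: shift & twist for steps of 6 deg from here
r=d
for k in range(6,31,6):
    a=np.radians(k);w=np.array([[np.cos(a),-np.sin(a)],[np.sin(a),np.cos(a)]])@d-d
    print(k,(np.r_[w,0]@R*1000).round(1),-a.round(3))
E
```

```text
clock: 1.75
position: [0.5593, -0.2532, 0.2037]
ee_rot: [0.906, -0.424, -0.003, 0.0]
ft_force: [-0.2, -0.5, -0.0]
grip_width: 0.698
grasp_force: 0.0
clock: 2.17
position: [0.5621, -0.2532, 0.2091]
ee_rot: [0.906, -0.424, 0.002, 0.0]
ft_force: [-0.6, -0.2, 6.1]
grip_width: 0.202
grasp_force: 38.9
-49.856665026771466 0.0722097874057571 [ 0.46845227  0.38245201 -0.1502155   1.59877462  0.06170479  1.16172486
 -2.14136631]
[[0.641, -0.768, 0.003], [-0.768, -0.641, -0.002], [0.003, -0.001, -1.0]]
6 [-0.4 -7.5  0. ] -0.105
12 [ -1.7 -15.    0. ] -0.209
18 [ -3.6 -22.3   0. ] -0.314
24 [ -6.4 -29.3   0. ] -0.419
30 [ -9.9 -36.1   0. ] -0.524
```

The fingertips touch the wheel (6 N upward). I'll open slightly, lift and regrip.

```bash
python3 -m creep '[[[0,0,0],0],[[0,0,-4],0],[[0,0,-8],0],[[0,0,-8],0]]' 0.4 && python3 -m creep '[[[0,0,0],0],[[0,0,0],0],[[0,0,0],0],[[0,0,0],0],[[0,0,0],0]]' 0 40
```

```text
clock: 2.5
position: [0.5619, -0.2526, 0.2162]
ee_rot: [0.906, -0.424, 0.001, -0.0]
ft_force: [0.5, -0.2, 0.6]
grip_width: 0.4
grasp_force: 0.0
clock: 2.92
position: [0.5615, -0.2525, 0.2153]
ee_rot: [0.906, -0.424, 0.0, 0.0]
ft_force: [-1.4, 0.6, 5.4]
grip_width: 0.196
grasp_force: 38.9
```

The upward force is just pads sliding on the handle as they close, which is harmless. Now the arc, 25° per call.

```bash
cat > s.py <<'E'
from h import *
o=manip.get_obs();d=o["position"][:2]-C;R=Ro.from_quat(o["ee_rot"]).as_matrix()
print("theta",np.degrees(np.arctan2(d[1],d[0]))-36.3,"r",np.hypot(*d),"toolx",np.degrees(np.arctan2(R[1,0],R[0,0]))-36.3,"j",np.round(o["joint_pos"],2))
E
python3 -m creep '[[[-0.3,-6.2,0],-0.087],[[-1.1,-12.3,0],-0.175],[[-2.4,-18.4,0],-0.262],[[-4.3,-24.3,0],-0.349],[[-6.7,-30,0],-0.436]]'; python3 s.py
```

```text
clock: 3.33
position: [0.5802, -0.2288, 0.2152]
ee_rot: [0.976, -0.216, 0.0, 0.0]
ft_force: [-2.4, -2.4, 5.7]
grip_width: 0.194
grasp_force: 39.2
theta -61.757446325392976 r 0.07163551782559703 toolx -61.27088313141333 j [ 0.48  0.4  -0.23  1.57  0.1   1.19 -1.77]
```

```bash
python3 -m creep '[[[-0.3,-6.2,0],-0.087],[[-1.1,-12.3,0],-0.175],[[-2.4,-18.4,0],-0.262],[[-4.3,-24.3,0],-0.349],[[-6.7,-30,0],-0.436]]'; python3 s.py;  python3 -m creep '[[[-0.3,-6.2,0],-0.087],[[-1.1,-12.3,0],-0.175],[[-2.4,-18.4,0],-0.262],[[-4.3,-24.3,0],-0.349],[[-6.7,-30,0],-0.436]]'; python3 s.py
```

```text
clock: 3.75
position: [0.5873, -0.1989, 0.2153]
ee_rot: [1.0, 0.0, 0.001, 0.001]
ft_force: [1.5, -3.7, 2.6]
grip_width: 0.198
grasp_force: 39.0
theta -37.03692615492439 r 0.07185280429414498 toolx -36.29293993582169 j [ 0.5   0.4  -0.31  1.57  0.13  1.19 -1.41]
clock: 4.17
position: [0.5811, -0.1682, 0.2153]
ee_rot: [0.976, 0.217, 0.001, 0.001]
ft_force: [4.4, -1.8, 1.8]
grip_width: 0.192
grasp_force: 39.0
theta -11.891498572026762 r 0.07202683786840337 toolx -11.26102461053092 j [ 0.52  0.38 -0.4   1.61  0.16  1.18 -1.04]
```

```bash
python3 -m creep '[[[-0.3,-6.2,0],-0.087],[[-1.1,-12.3,0],-0.175],[[-2.4,-18.4,0],-0.262],[[-4.3,-24.3,0],-0.349],[[-6.7,-30,0],-0.436]]'; python3 s.py;  python3 -m creep '[[[-0.1,-3,0],-0.04],[[-0.1,-3,0],-0.04],[[-0.1,-3,0],-0.04],[[-0.1,-3,0],-0.04]]'; python3 s.py
python3 - <<'E'
from h import *
c=camera("top");cv2.imwrite("pics/t2.png",c["pixels"][...,::-1])
E
```

```text
clock: 4.58
position: [0.5623, -0.1432, 0.2153]
ee_rot: [0.906, 0.423, 0.001, 0.0]
ft_force: [2.6, 0.6, 3.0]
grip_width: 0.195
grasp_force: 39.1
theta 13.239772661330662 r 0.07207739736518802 toolx 13.772046409680428 j [ 0.57  0.34 -0.48  1.68  0.17  1.17 -0.65]
clock: 4.92
position: [0.5596, -0.141, 0.2153]
ee_rot: [0.899, 0.439, 0.001, -0.0]
ft_force: [1.1, 4.3, 5.2]
grip_width: 0.198
grasp_force: 39.6
theta 15.93703988429693 r 0.07209301993582982 toolx 15.741879075968981 j [ 0.57  0.33 -0.49  1.68  0.17  1.17 -0.62]
```

View pics/t2.png

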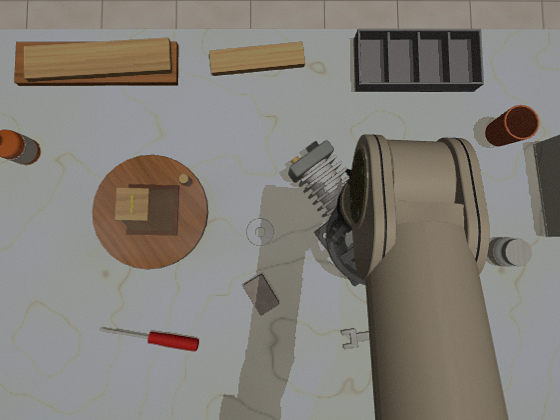

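The arm hides the handle at about (360,185). The turntable is unchanged, with its peg at (184,179). I'll open evenly, lift straight up and retreat to look.

```bash
python3 -m creep '[[[0,0,0],0],[[0,0,0],0],[[0,0,0],0],[[0,0,0],0]]' 0.6 && python3 -m creep '[[[0,0,-20],0],[[0,0,-50],0],[[0,0,-90],0],[[0,0,-90],0]]' && python3 -m creep '[[[-60,100,0],0],[[-60,100,0],0],[[-60,140,0],0],[[-60,140,0],0],[[-60,140,0],0]]'
python3 - <<'E'
from h import *
for n in("top","side","wrist"):
    c=camera(n);cv2.imwrite(f"pics/{n}3.png",c["pixels"][...,::-1])
    P,u,v=points(c);r=np.hypot(*(P[:,:2]-C).T);m=(r<.1)&(P[:,2]>.155)&(P[:,2]<.178);H=P[m]
    if len(H): d=H[:,:2].mean(0)-C;print(n,len(H),np.degrees(np.arctan2(d[1],d[0]))-36.3,np.hypot(*d),u[m].mean(),v[m].mean())
E
```

```text
clock: 5.3
position: [0.5589, -0.1423, 0.2145]
ee_rot: [0.899, 0.439, -0.0, -0.0]
ft_force: [-0.7, -0.1, 1.1]
grip_width: 0.6
grasp_force: 0.0
clock: 5.63
position: [0.5613, -0.1421, 0.3123]
ee_rot: [0.899, 0.439, 0.004, 0.003]
ft_force: [1.0, 0.2, 1.7]
grip_width: 0.601
grasp_force: 0.0
clock: 6.05
position: [0.6334, -0.2815, 0.3022]
ee_rot: [0.9, 0.436, -0.001, 0.0]
ft_force: [-0.4, 0.2, -0.9]
grip_width: 0.602
grasp_force: 0.0
top 100 17.142775308645056 0.07181093964027417 348.47 211.81
side 125 16.268261900595988 0.06666691420497149 307.312 249.024
wrist 959 13.561974085695752 0.07129529157765714 60.76329509906152 139.41084462982272
```

View pics/side3.png

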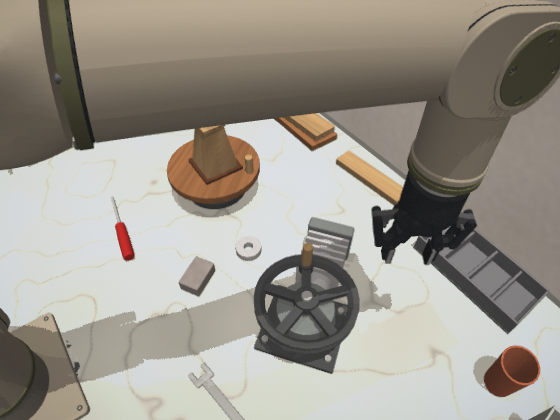

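The handle stands free at (307,255), about 14–17° past the cylinder line in all three views. The gripper is clear, and the turntable peg hasn't moved (249,163).

```bash
python3 -c "
from workcell import manip
print(manip.hand_in())"
```

```text
the job is handed in; nothing more can be done
None
```

The flywheel was turned counter-clockwise through the compression and left about 15° past the cylinder's centre line (14–17° across three camera views); the handle is released, the turntable is untouched, and the job was handed in at about 6 s.

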